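Test the trip of a desk power box

TASK

Do the safety test on the desk power box with the round test button: press its button, without hammering it, until the upright lever drops fully by itself, then lift that lever back up until it catches and stays up when you let go, the button being out again. Leave the box standing where it is, do not touch the other box with the square button, and leave the things around alone.

Things in the scene. Friction and masses are not known exactly. Their poses are not given: they have to be found in the camera images.
- round_box: the box to test: loose grey metal desk power box, about 3.6 kg, 160 (x) x 120 (y) x 80 high; origin under its centre, z up, x from its lever end (robot side at yaw 0) to its button end. Its test button has a round grey cap, 38 mm across. It slides or tips if its lever is pushed with more than about 12 N at the upright end
- round_box_lever (a joint): angle (rad) of its trip lever, a bar 100 long, grip 24 wide (box y), 14 thick. 0 = upright at its back stop, grows as it swings down to the box's -x end, 1.65 = fully down, level, out over that end. A spring pulls it down (about 3 N at the grip, more near the catch). A hidden catch holds it up at 0.05 to 0.20, differing from box to box
- round_box_lever_grip (a point): point in the middle of the lever's rubber grip, 75 mm from the pivot, z along the lever away from the pivot, y along the pivot axis
- round_box_pivot (a point): lever pivot, on the box at x = -35, y = 0, z = 97 mm of the box frame; pivot axis along box y, bearing cheeks reach to 109 mm height and 25 mm either side
- round_box_button (a joint): travel (m) of its test button, pressed straight down: 0 out, 0.012 bottomed. Sprung, 2 N rising to 5 N. The lever lets go somewhere between 3 and 8 mm. The button dips and pops out again as the catch takes the rising lever; while it is held in, the lever cannot catch
- round_box_button_top (a point): centre of the top of that button's round grey cap, 38 mm across, 102 mm above the underside of the box when out, at x = 40, y = 0 of the box frame
- square_box: the other box, to be left alone: loose grey metal desk power box, about 3.6 kg, 160 (x) x 120 (y) x 80 high; origin under its centre, z up, x from its lever end (robot side at yaw 0) to its button end. Its test button has a square grey cap, 34 mm wide. It slides or tips if its lever is pushed with more than about 12 N at the upright end
- square_box_lever (a joint): angle (rad) of its trip lever, a bar 100 long, grip 24 wide (box y), 14 thick. 0 = upright at its back stop, grows as it swings down to the box's -x end, 1.65 = fully down, level, out over that end. A spring pulls it down (about 3 N at the grip, more near the catch). A hidden catch holds it up at 0.05 to 0.20, differing from box to box
- square_box_lever_grip (a point): point in the middle of the lever's rubber grip, 75 mm from the pivot, z along the lever away from the pivot, y along the pivot axis
- square_box_pivot (a point): lever pivot, on the box at x = -35, y = 0, z = 97 mm of the box frame; pivot axis along box y, bearing cheeks reach to 109 mm height and 25 mm either side
- square_box_button (a joint): travel (m) of its test button, pressed straight down: 0 out, 0.012 bottomed. Sprung, 2 N rising to 5 N. The lever lets go somewhere between 3 and 8 mm. The button dips and pops out again as the catch takes the rising lever; while it is held in, the lever cannot catch
- square_box_button_top (a point): centre of the top of that button's square grey cap, 34 mm wide, 102 mm above the underside of the box when out, at x = 40, y = 0 of the box frame
- mouse: black computer mouse, about 105 x 64 x 37 high; origin under its centre; bystander
- headset_stand: headphones hung on a stand with a 120 mm round foot, about 200 wide and 258 high; origin under the foot's centre; bystander
- pen_cup: empty dark metal cup, 80 across, 100 high; origin under its centre; bystander
Things that resemble listed ones, but are neither listed nor needed, are in the scene too. What is shaped like the round_box but red or yellow is not meant.

How it is judged:
On the way, in this order (a step that is already met when the one before it is completed fails the run):
1. the round test button is pressed in by at least 2 mm (value of joint round_box_button above 0.002 m).
2. its lever has dropped fully, with nothing touching the lever (value of joint round_box_lever above 1.5 rad and contact force between round_box_lever and anything else below 0.3 N), for 0.1 s.
3. the lever has been lifted back up (value of joint round_box_lever below 0.25 rad), for 0.1 s.
At the end, for the whole second after the job is handed in: Round-button box: lever up on its catch, at rest (below 0.25 rad), button out (under 1.5 mm), box level and within 20 mm of its start. Square-button box: lever up, within 10 mm. Mouse, headset stand and cup within 15 mm of their starts (value of joint each of round_box_lever, square_box_lever below 0.25 rad and velocity of joint round_box_lever between -0.05 and 0.05 rad/s and value of joint round_box_button below 0.0015 m and distance of round_box from where it was at the start of the episode below 0.02 m and angle between round_box's own z axis and vertical below 0.03 rad and linear speed of round_box below 0.01 m/s and distance of square_box from where it was at the start of the episode below 0.01 m and distance of each of mouse, headset_stand, pen_cup from where it was at the start of the episode below 0.015 m); the robot touches nothing.
It fails at once if the round test button is hammered (over 25 N) (contact force between round_box_button and the fingers above 25 N).
It fails at once if the round-button box is tipped by more than 0.12 rad or shoved by more than 40 mm (angle between round_box's own z axis and vertical above 0.12 rad or distance of round_box from where it was at the start of the episode above 0.04 m).
It fails at once if the square-button box is touched, worked or moved (value of joint square_box_lever above 0.35 rad or value of joint square_box_button above 0.002 m or distance of square_box from where it was at the start of the episode above 0.01 m or contact force between square_box and the fingers above 1 N).
It fails at once if a bystander is moved by more than 15 mm (distance of any of mouse, headset_stand, pen_cup from where it was at the start of the episode above 0.015 m).
It also fails if it takes over 58 s, if anything falls off the work surface, if the arm or the gripper's body presses on something with over 40 N, if the wrist force passes 120 N, or if a joint passes its speed limit or range.

ROBOT

A 6-joint arm with a two-finger parallel gripper is mounted at the origin on the work surface. World frame = base frame: x ahead of the robot, y to its left, z up, the work surface at z = 0. Lengths are in m, angles in rad, forces in N, time in s.
With the tool pointing down it reaches from about 0.375 to 0.975 m from the base axis. Payload 3.8 kg.
Tool frame: the origin (TCP) lies at the very end of the fingers, on their centre line; the grasp point (between the pads) lies 19 mm behind it; z points along the fingers, y is the line along which they close (so a half turn about z gives the same grasp; the last joint's range is limited). The gripper opens to 85 mm and grips with 20 to 120 N. Pads are 22 mm wide; open, the fingers measure 114 mm over their backs; the gripper's body (76 mm by 85 mm) begins 54 mm behind the grasp point. The pads swing forward as they close: fully open they stand 13 mm farther back than shut.
Start: joints at [1.259, 0.264, 1.604, -0, 1.274, -0.037], TCP at [0.183, 0.65, 0.231] pointing down, gripper open.
Joint ranges: [-2.63, 2.63], [-0.94, 2.18], [0.31, 2.57], [-1.31, 4.45], [0, 2.66], [-2.55, 2.55]. Speed limits (rad/s): [2.57, 2.57, 3.14, 3.14, 3.14, 3.14].

INTERFACE

Orientations are given as a rotation vector (axis times angle).
In Python, from workcell import bot, vision gives the robot as it stands. The module is installed in compiled form; this text tells all that it offers.
- The arm moves only by the tool play_rows, never from a script. Its argument "moves" is a list that holds one entry, the list of rows, each a list of 7 numbers: the turn, a rotation vector about the tool's x, y, z as a fraction of full scale, then the shift along the tool's x, y, z as a fraction of full scale, then the finger opening in mm, from 0 to 85.4. In form: [[[ax, ay, az, x, y, z, jaw], ...]]. A call has 1 to 5 rows; each row shifts and turns the commanded pose from where the row before left it, along the tool's axes as they then stand; what a row does not reach is not made up. Full scale, the value 1, is 0.1 m for a shift and 0.5 rad for a turn. A row lasts 1/12 s, in which the tool goes at most 41.7 mm and 7.16 degrees, less where a joint would pass 70% of its speed; a pose out of reach is approached as far as the arm can. A call with a number of a shift or a turn outside -1 to 1 is refused whole. A call with a gripper value outside its range is refused whole. The fingers move at their own pace and stop on an object; "newtons" is the grip in N (left out, the last holds). Time passes only in rows, so rows that do not move let the fingers close. It gives the time, the measured TCP pose, the force, the opening and the grip force at its end, in the units of the state.
- bot.read_state(): the state, without advancing time (a new reading comes with each control period).
- vision.read_camera(name): name is "scene" or "top" or "wrist"; returns a dict with "image" (400x640x3 uint8, red, green, blue), "depth" (400x640 float32, m along the optical axis (not along the pixel's ray), 0 where there is no reading), "K" (3x3 intrinsics, pixels), "dist" ([k1, k2, p1, p2, k3] as OpenCV has them; the pictures are not rectified), "R" (3x3) and "t" (3): a world point X has camera coordinates R X + t. Camera axes: x right, y down, z forward; pixel columns grow to the right and rows downward; lengths in m; the calibration is good to about 2 mm. A picture is of the moment at which its call begins.
- bot.finish_job(): hands the job in; it is judged then, once.
The state is a dict: "time": time; "q": joint angles; "joint_vel": joint speeds; "joint_torque": joint torques, N m; "tool_pos": TCP position; "tcp_rot": TCP orientation; "wrist_force": force on the tool from outside, world axes, zero at the start; "torque": the same for the moment, N m; "width": opening from 0.0 (shut) to 1.0 (fully open); "grip_force": force on a finger pad.
Only numpy, scipy, OpenCV 4.12 (cv2) and the standard library are available. Lean on these libraries where they do the work, as an engineer would, in place of code of your own. Each camera call takes 0.05 s, during which the arm holds its last target. There are 200 camera calls.

## Working session

There is one attempt and no reset: what is moved stays moved. The work goes in short steps, Python scripts to look and compute and a tool call to move; the robot and the scene stay as the last step left them, time stands still between calls to the robot, and variables do not carry over. Pictures are saved under pics/ and viewed, at most 10 in all, crops included, and the job is handed in when it is done.

Besides the shell and the picture viewer there is one more tool, called after ">>>" as name(argument=value, ...), one argument or row to a line, values as JSON. play_rows: Moves the arm, as the interface text tells. Its arguments: {"type":"object","properties":{"moves":{"type":"array","items":{"type":"array","items":{"type":"array","items":{"type":"number"}}}},"newtons":{"type":"number"}},"required":["moves"]}

```bash
mkdir -p pics; cat > h.py <<'E'
from workcell import bot, vision
import numpy as np, cv2, pickle
def shot(n,f):
    c=vision.read_camera(n); pickle.dump(c,open(f'pics/{f}.pkl','wb')); cv2.imwrite(f'pics/{f}.png',c['image'][:,:,::-1]); return c
def load(f): return pickle.load(open(f'pics/{f}.pkl','rb'))
def pt(c,u,v,z=None):
    "world point at pixel, by depth (median 3x3) or on plane z"
    x=cv2.undistortPoints(np.array([[[u,v]]],float),c['K'],c['dist'])[0,0]; R,t=c['R'],c['t']
    ray=R.T@np.array([x[0],x[1],1]); o=-R.T@t
    if z is not None: return o+ray*(z-o[2])/ray[2]
    d=c['depth'][int(v)-1:int(v)+2,int(u)-1:int(u)+2]; d=d[d>0]
    return o+ray*np.median(d) if d.size else None
E
python3 - <<'E'
from h import *
shot('top','top0'); shot('scene','sc0'); s=bot.read_state(); print({k:np.round(v,3) for k,v in s.items()})
E
```

```text
{'time': np.float64(0.1), 'q': array([ 1.259,  0.265,  1.605, -0.   ,  1.274, -0.037]), 'joint_vel': array([ 0.002, -0.001, -0.005,  0.001, -0.003,  0.   ]), 'joint_torque': array([-0.0000e+00, -5.1671e+01, -3.6859e+01, -0.0000e+00,  6.0000e-03,
        0.0000e+00]), 'tool_pos': array([0.183, 0.649, 0.23 ]), 'tcp_rot': array([-4.300e-01, -3.112e+00,  3.000e-03]), 'wrist_force': array([-0.295,  0.434, -0.864]), 'torque': array([-0.   ,  0.033,  0.007]), 'grip_force': np.float64(0.0), 'width': np.float64(0.998)}
```

View pics/top0.png

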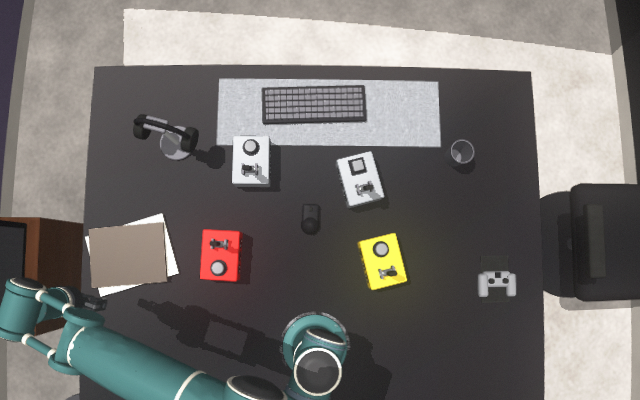

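View pics/sc0.png

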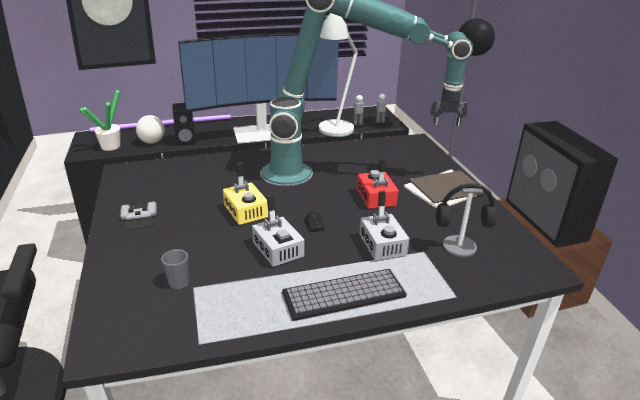

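The round-capped grey box is at about (251,160) in the top view: button (251,147), lever (251,169). The square-capped one is at (360,180) and the headset stand at (178,140). I'll enlarge the round box and measure it.

```bash
python3 - <<'E'
from h import *
c=load('top0'); im=c['image'][110:210,120:290,::-1]
cv2.imwrite('pics/crop.png',cv2.resize(im,None,fx=4.5,fy=4.5,interpolation=cv2.INTER_CUBIC))
for n,u,v in [('btn',251,146),('boxtop',262,160),('sqbtn',358,165),('desk',215,200),('lever',251,169),('stand',150,125),('stand',187,140),('stand',178,150)]: print(n,np.round(pt(c,u,v),3))
# cluster box top by height
H,W=c['depth'].shape
P={(u,v):pt(c,u,v) for u in range(225,280) for v in range(128,195)}
k=np.array([k for k,p in P.items() if p is not None and .072<p[2]<.088]); q=np.array([P[tuple(i)] for i in k])
print(len(q),cv2.minAreaRect((q[:,:2]*1000).astype(np.float32)), np.median(q[:,2]))
b=np.array([p for k,p in P.items() if p is not None and .095<p[2]<.108 and k[1]<158]); print(len(b),b.mean(0),b.min(0),b.max(0))
l=np.array([p for k,p in P.items() if p is not None and .15<p[2]<.25]); print(len(l),l.mean(0),l.min(0),l.max(0))
E
```

```text
btn [0.651 0.207 0.099]
boxtop [0.609 0.172 0.078]
sqbtn [ 0.59  -0.138  0.103]
desk [ 0.487  0.338 -0.004]
lever [0.566 0.199 0.152]
stand [0.68  0.489 0.242]
stand [0.652 0.395 0.173]
stand [0.657 0.468 0.01 ]
1516 ((611.8450317382812, 210.2511444091797), (157.35020446777344, 120.7099838256836), 0.3956412076950073) 0.07911875068483043
100 [0.65187219 0.2098796  0.10028055] [0.63411167 0.19329026 0.09508699] [0.67110635 0.22611282 0.10384625]
50 [0.56441477 0.20863228 0.18407798] [0.55785069 0.1983885  0.15096899] [0.57425822 0.22147314 0.19696912]
```

View pics/crop.png

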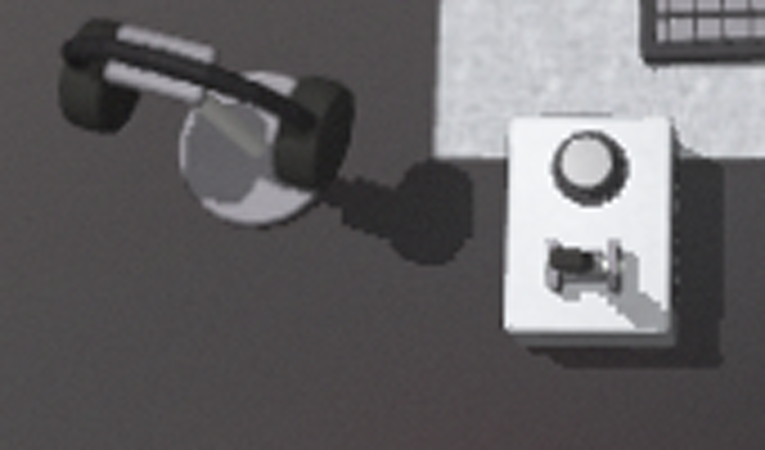

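>>> play_rows(
  moves=[
    [[0, 0, -0.183, 0, 0, 0, 0], [0, 0, -0.183, 0, 0, 0, 0], [0, 0, -0.183, 0, 0, 0, 0], [0, 0, 0, 0, 0, -0.2, 0], [0, 0, 0, 0, 0, 0, 0]],
  ],
)

```text
time: 0.52
tool_pos: [0.1835, 0.6508, 0.2537]
tcp_rot: [0.001, 3.141, 0.005]
wrist_force: [0.6, 0.8, 1.4]
width: 0.298
grip_force: 0.0
```

>>> play_rows(
  moves=[
    [[0, 0, 0, -0.28, -0.26, 0, 0], [0, 0, 0, -0.28, -0.26, 0, 0], [0, 0, 0, -0.28, -0.26, 0, 0], [0, 0, 0, -0.28, -0.26, 0, 0], [0, 0, 0, -0.28, -0.26, 0, 0]],
  ],
)

```text
time: 0.93
tool_pos: [0.324, 0.5183, 0.2507]
tcp_rot: [0.0, 3.141, -0.0]
wrist_force: [0.1, 0.5, -1.4]
width: -0.0
grip_force: 0.0
```

>>> play_rows(
  moves=[
    [[0, 0, 0, -0.28, -0.26, 0, 0], [0, 0, 0, -0.28, -0.26, 0, 0], [0, 0, 0, -0.28, -0.26, 0, 0], [0, 0, 0, -0.28, -0.26, 0, 0], [0, 0, 0, -0.28, -0.26, 0, 0]],
  ],
)

```text
time: 1.35
tool_pos: [0.4641, 0.3881, 0.2508]
tcp_rot: [0.001, 3.141, 0.0]
wrist_force: [0.1, -0.1, -0.8]
width: -0.001
grip_force: 0.0
```

>>> play_rows(
  moves=[
    [[0, 0, 0, -0.28, -0.26, 0, 0], [0, 0, 0, -0.28, -0.26, 0, 0], [0, 0, 0, -0.28, -0.26, 0, 0], [0, 0, 0, -0.28, -0.26, 0, 0], [0, 0, 0, 0, 0, 0, 0]],
  ],
)

```text
time: 1.77
tool_pos: [0.5796, 0.2804, 0.2505]
tcp_rot: [0.009, 3.139, -0.004]
wrist_force: [-0.5, -0.3, 0.6]
width: -0.004
grip_force: 0.0
```

>>> play_rows(
  moves=[
    [[0, 0, 0, -0.25, -0.235, 0, 0], [0, 0, 0, -0.25, -0.235, 0, 0], [0, 0, 0, -0.26, -0.235, 0, 0], [0, 0, 0, 0, 0, 0.3, 0], [0, 0, 0, 0, 0, 0.3, 0]],
  ],
)

```text
time: 2.18
tool_pos: [0.6545, 0.214, 0.1931]
tcp_rot: [0.006, 3.135, 0.003]
wrist_force: [0.1, -0.0, -0.9]
width: 0.002
grip_force: 0.0
```

>>> play_rows(
  moves=[
    [[0, 0, 0, 0, 0, 0.3, 0], [0, 0, 0, 0, 0, 0.3, 0], [0, 0, 0, 0, 0, 0.15, 0], [0, 0, 0, 0, 0, 0, 0], [0, 0, 0, 0, 0, 0, 0]],
  ],
)

```text
time: 2.6
tool_pos: [0.6503, 0.2152, 0.1154]
tcp_rot: [-0.0, -3.139, 0.001]
wrist_force: [0.8, -0.5, 0.4]
width: 0.0
grip_force: 0.0
```

```bash
python3 - <<'E'
from h import *
c=shot('scene','sc1'); im=c['image'][170:270,330:500,::-1]
cv2.imwrite('pics/crop1.png',cv2.resize(im,None,fx=4.5,fy=4.5,interpolation=cv2.INTER_CUBIC)); print(bot.read_state()['q'])
E
```

```text
[ 2.83078017e-01  3.69005120e-01  1.68468271e+00  4.50649331e-05
  1.08630888e+00 -1.28754268e+00]
```

View pics/crop1.png

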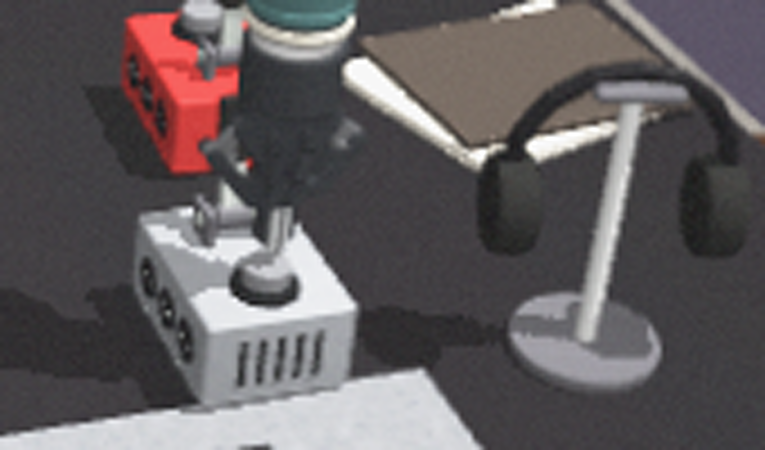

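The shut fingers (280,240) stand right above the round cap (268,270), and the lever is still up. Now I'll press.

>>> play_rows(
  moves=[
    [[0, 0, 0, -0.04, -0.05, 0.07, 0], [0, 0, 0, 0, 0, 0.03, 0], [0, 0, 0, 0, 0, 0.03, 0], [0, 0, 0, 0, 0, 0.03, 0], [0, 0, 0, 0, 0, 0.03, 0]],
  ],
)

```text
time: 3.07
tool_pos: [0.6559, 0.2101, 0.0987]
tcp_rot: [0.001, 3.14, 0.001]
wrist_force: [-1.7, -0.7, 6.2]
width: 0.001
grip_force: 3.0
```

>>> play_rows(
  moves=[
    [[0, 0, 0, 0, 0, 0.02, 0], [0, 0, 0, 0, 0, 0.02, 0], [0, 0, 0, 0, 0, 0, 0]],
  ],
)

```text
time: 3.32
tool_pos: [0.6555, 0.2101, 0.0935]
tcp_rot: [0.0, 3.14, 0.0]
wrist_force: [-0.2, -0.3, 4.0]
width: -0.006
grip_force: 1.7
```

```bash
python3 - <<'E'
from h import *
s=bot.read_state();print(s['tool_pos'],s['wrist_force'])
c=shot('scene','sc2'); im=c['image'][150:270,330:480,::-1]
cv2.imwrite('pics/crop2.png',cv2.resize(im,None,fx=4.5,fy=4.5,interpolation=cv2.INTER_CUBIC))
E
```

```text
[0.65553186 0.21009277 0.09345699] [-0.17409868 -0.27086253  4.00839134]
```

View pics/crop2.png

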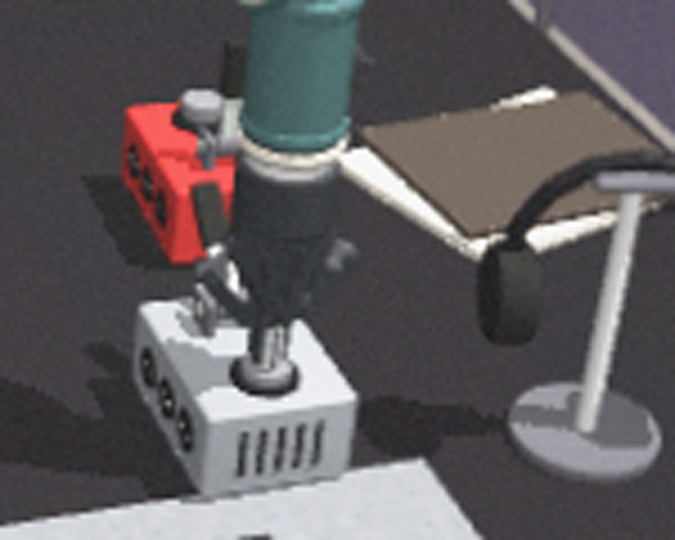

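The button is pressed about 8 mm in, and the lever's dark grip at (210,215) seems to be falling. I'll push in a little more, wait, then look again.

>>> play_rows(
  moves=[
    [[0, 0, 0, 0, 0, 0.015, 0], [0, 0, 0, 0, 0, 0, 0], [0, 0, 0, 0, 0, 0, 0], [0, 0, 0, 0, 0, 0, 0], [0, 0, 0, 0, 0, 0, 0]],
  ],
)

```text
time: 3.78
tool_pos: [0.6555, 0.2101, 0.0921]
tcp_rot: [0.0, 3.141, 0.0]
wrist_force: [1.4, -0.6, 3.8]
width: -0.003
grip_force: 1.8
```

>>> play_rows(
  moves=[
    [[0, 0, 0, 0, 0, -0.1, 0], [0, 0, 0, 0, 0, -0.3, 0], [0, 0, 0, 0, 0, -0.4, 0], [0, 0, 0, 0, 0, -0.4, 0], [0, 0, 0, 0, 0, -0.2, 0]],
  ],
)

```text
time: 4.2
tool_pos: [0.656, 0.2105, 0.2373]
tcp_rot: [0.0, 3.137, 0.002]
wrist_force: [1.2, 0.0, 0.9]
width: -0.002
grip_force: 0.0
```

```bash
python3 - <<'E'
from h import *
c=shot('scene','sc3'); t=shot('top','top3')
a=cv2.resize(c['image'][150:270,330:450,::-1],None,fx=3.3,fy=3.3,interpolation=cv2.INTER_CUBIC)
b=cv2.resize(t['image'][110:230,190:310,::-1],None,fx=3.3,fy=3.3,interpolation=cv2.INTER_CUBIC)
cv2.imwrite('pics/crop3.png',np.hstack([a,b]))
E
```

```text
(no output)
```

View pics/crop3.png

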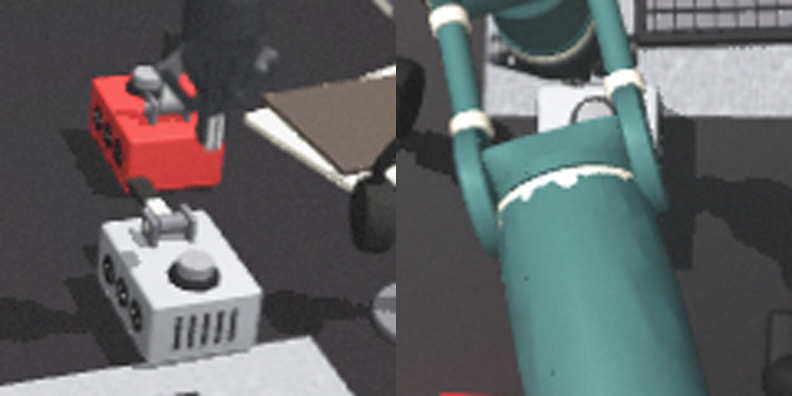

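The lever lies fully down, pointing away at (140,190) in the left panel, and the button is out. Before planning the lift I'll measure the red box and the arm clearance.

```bash
python3 - <<'E'
from h import *
c=load('top0')
P={(u,v):pt(c,u,v) for u in range(192,250) for v in range(220,290)}
q=np.array([p for p in P.values() if p is not None and .07<p[2]<.09]);print(len(q),cv2.minAreaRect((q[:,:2]*1000).astype(np.float32)),q.min(0),q.max(0))
l=np.array([p for p in P.values() if p is not None and p[2]>.14]); print(l.mean(0),l.min(0),l.max(0))
m=[pt(c,311,y) for y in (208,218,228)]; print(np.round(m,3))
# lever now, from scene
s=load('sc3');P=[pt(s,u,v) for u in range(360,395) for v in range(195,225)]
g=np.array([p for p in P if p is not None and .085<p[2]<.112 and .46<p[0]<.53 and .18<p[1]<.24]);print(len(g),g.mean(0),g.min(0),g.max(0))
print(bot.read_state()['q'])
E
```

```text
1609 ((301.40521240234375, 304.2228088378906), (120.55303955078125, 158.628662109375), 87.38849639892578) [0.22190216 0.24256714 0.07005549] [0.38110546 0.36621752 0.08957929]
[0.33486495 0.29907988 0.18400297] [0.32849341 0.29211279 0.14462453] [0.3410457  0.31080035 0.19700684]
[[0.458 0.012 0.027]
 [0.424 0.012 0.028]
 [0.391 0.012 0.033]]
56 [0.5075502  0.20977102 0.10012925] [0.4754966  0.19998878 0.09050087] [0.52904136 0.22685362 0.10611113]
[ 2.74240414e-01  2.82874688e-01  1.56688519e+00  2.94996057e-04
  1.28283413e+00 -1.29638941e+00]
```

>>> play_rows(
  moves=[
    [[0, 0, 0, 0.4, 0, -0.05, 0], [0, 0, 0, 0.4, 0, -0.05, 0], [0, 0, 0, 0.4, 0, -0.05, 0], [0, 0, 0, 0.4, 0, -0.05, 0], [0, 0, 0, 0.4, 0, 0, 0]],
  ],
)

```text
time: 4.72
tool_pos: [0.4523, 0.2096, 0.2507]
tcp_rot: [-0.001, -3.139, 0.001]
wrist_force: [-0.2, 0.9, 0.8]
width: -0.0
grip_force: 0.0
```

>>> play_rows(
  moves=[
    [[0, 0, 0, 0.1, 0, 0, 0], [0, -0.24, 0, 0, 0, 0, 0], [0, -0.24, 0, 0, 0, 0, 0], [0, -0.24, 0, 0, 0, 0, 0], [0, -0.24, 0, 0, 0, 0, 0]],
  ],
)

```text
time: 5.13
tool_pos: [0.4448, 0.2099, 0.2514]
tcp_rot: [0.001, 2.657, 0.001]
wrist_force: [0.5, -1.3, -0.4]
width: -0.001
grip_force: 0.0
```

>>> play_rows(
  moves=[
    [[0, -0.24, 0, 0, 0, 0, 0], [0, -0.24, 0, 0, 0, 0, 0], [0, -0.24, 0, 0, 0, 0, 0], [0, 0, 0, 0, 0, 0, 0], [0, 0, 0, 0, 0, 0, 0]],
  ],
)

```text
time: 5.55
tool_pos: [0.4433, 0.2082, 0.2483]
tcp_rot: [-0.002, 2.345, -0.01]
wrist_force: [-0.5, -0.8, 0.5]
width: -0.002
grip_force: 0.0
```

```bash
python3 - <<'E'
from h import *
from scipy.spatial.transform import Rotation as Q
s=bot.read_state(); print(s['q'],s['tool_pos']); print(Q.from_rotvec(s['tcp_rot']).as_matrix().round(3))
E
```

```text
[ 0.73746048 -0.48532169  2.44020028 -0.82235459  0.72468458 -0.3290059 ] [0.44334812 0.20822034 0.24825205]
[[-0.699  0.002  0.715]
 [-0.004  1.    -0.006]
 [-0.715 -0.008 -0.699]]
```

>>> play_rows(
  moves=[
    [[0, 0, 0, 0.267, 0, 0.292, 0], [0, 0, 0, 0.267, 0, 0.292, 0], [0, 0, 0, 0.267, 0, 0.292, 0], [0, 0, 0, 0.267, 0, 0.292, 0], [0, 0, 0, 0, 0, 0, 0]],
  ],
)

```text
time: 5.97
tool_pos: [0.4488, 0.204, 0.1016]
tcp_rot: [0.009, 2.363, -0.016]
wrist_force: [-0.5, -1.0, 0.9]
width: -0.002
grip_force: 0.0
```

```bash
cat > w.py <<'E'
from h import *
from scipy.spatial.transform import Rotation as Q
import sys
def st():
    s=bot.read_state(); M=Q.from_rotvec(s['tcp_rot']).as_matrix(); p=np.array(s['tool_pos']); print('q',np.round(s['q'],2),'F',np.round(s['wrist_force'],1)); print(M.round(3),p.round(4)); return M,p
def corner(th,r,off=.007):  # TCP so that the front-upper fingertip corner is on lever underside
    c=np.array([.577-r*np.sin(th)-off*np.cos(th),.2095,.097+r*np.cos(th)-off*np.sin(th)])
    return c
E
python3 - <<'E'
from w import *
M,p=st(); k=p-M[:,0]*.011; print('corner',k)
print('to (.463,.2095,.055):',(M.T@(np.array([.463,.2095,.055])-p)/.1).round(3))
E
```

```text
q [ 0.71 -0.21  2.57 -1.3   0.51  0.25] F [-0.5 -1.   0.9]
[[-0.712  0.012  0.702]
 [ 0.002  1.    -0.014]
 [-0.702 -0.009 -0.712]] [0.4488 0.204  0.1016]
corner [0.4566776  0.20398421 0.10932247]
to (.463,.2095,.055): [0.227 0.061 0.43 ]
```

>>> play_rows(
  moves=[
    [[-0.16, 0, -0.16, 0, 0, 0, 0], [-0.16, 0, -0.16, 0, 0, 0, 0], [-0.16, 0, -0.16, 0, 0, 0, 0], [0, 0, 0, 0, 0, 0, 0]],
  ],
)

```text
time: 6.3
tool_pos: [0.4705, 0.2203, 0.1151]
tcp_rot: [-0.297, 2.364, 0.1]
wrist_force: [0.7, -0.6, 0.4]
width: -0.003
grip_force: 0.0
```

```bash
python3 - <<'E'
from w import *
M,p=st(); k=p-M[:,0]*.011; print('corner',k)
print('to (.460,.2095,.06):',(M.T@(np.array([.460,.2095,.06])-p)/.1).round(3))
E
```

```text
q [ 0.52 -0.26  2.56 -1.12  0.22 -0.27] F [ 0.7 -0.6  0.4]
[[-0.7   -0.242  0.672]
 [-0.184  0.97   0.158]
 [-0.69  -0.013 -0.724]] [0.4705 0.2203 0.1151]
corner [0.47822287 0.22235605 0.12265798]
to (.460,.2095,.06): [ 0.473 -0.072  0.311]
```

```bash
cat > fk.py <<'E'
import numpy as np
from scipy.spatial.transform import Rotation as Q
from scipy.optimize import least_squares
D=[([1.259,.265,1.605,0,1.274,-.037],[.183,.649,.230],[-.43,-3.112,.003]),
([.283,.369,1.6847,0,1.0863,-1.2875],[.6503,.2152,.1154],[0,-3.139,.001]),
([.2742,.2829,1.5669,.0003,1.2828,-1.2964],[.656,.2105,.2373],[0,3.137,.002]),
([.73746,-.48532,2.4402,-.82235,.72468,-.32901],[.4433,.2082,.2483],[-.002,2.345,-.01]),
([.71,-.21,2.57,-1.3,.51,.25],[.4488,.204,.1016],[.009,2.363,-.016]),
([.52,-.26,2.56,-1.12,.22,-.27],[.4705,.2203,.1151],[-.297,2.364,.1])]
def fk(q,k):
    d,L1,L2,Lt,a,b=k
    A=Q.from_euler('ZY',[q[0],q[1]]); B=A*Q.from_euler('Y',q[2]); C=B*Q.from_euler('ZYZ',q[3:6])
    return A.apply([0,0,L1])+[0,0,d]+B.apply([a,0,L2])+C.apply([0,b,Lt]), C*Q.from_euler('Z',OFF)
OFF=0
def res(k): return np.concatenate([fk(q,k)[0]-p for q,p,_ in D])
for o in (0,np.pi/2,np.pi,-np.pi/2):
    OFF=o
    e=[(Q.from_rotvec(r).inv()*fk(q,[0]*6)[1]).magnitude() for q,p,r in D]
    if max(e)<.1: break
K=least_squares(res,[.15,.45,.4,.25,0,0]).x
lo=np.array([-2.63,-.94,.31,-1.31,0,-2.55])+.03; hi=np.array([2.63,2.18,2.57,4.45,2.66,2.55])-.03
def ik(p,R,q0):
    f=lambda q:np.concatenate([(fk(q,K)[0]-p)*10,(R.inv()*fk(q,K)[1]).as_rotvec()])
    s=min((least_squares(f,np.clip(g,lo+.01,hi-.01),bounds=(lo,hi)) for g in (q0,D[3][0],D[1][0],[.5,0,2.3,3,.3,-2.8],[.6,-.2,2.4,2,.5,-1.5])),key=lambda s:s.cost); return s.x,s.cost
if __name__=='__main__':
    print(OFF,np.round(e,3),K.round(4),np.abs(res(K)).max())
    def Rt(T,yaw): return Q.from_euler('z',yaw)*Q.from_euler('y',np.pi-T)
    for T in (.5,.6,.7,.8):
      for y in (0,.2,.4):
        for P in ((.468,.2095,.06),(.485,.2095,.165)):
            q,c=ik(np.array(P),Rt(T,y),D[4][0]); print(T,y,P[2],'%.5f'%c,q.round(2))
E
python3 fk.py
```

```text
1.5707963267948966 [0.001 0.004 0.004 0.001 0.004 0.005] [ 0.2358  0.4994  0.5709  0.326  -0.0166  0.0141] 0.022015009080779413
0.5 0 0.06 0.00000 [ 0.57 -0.08  2.41 -0.63  0.46 -0.48]
0.5 0 0.165 0.00000 [ 0.55 -0.21  2.3  -0.42  0.66 -0.74]
0.5 0.2 0.06 0.00000 [ 0.51 -0.11  2.43 -0.42  0.36 -0.91]
0.5 0.2 0.165 0.00000 [ 0.48 -0.24  2.32 -0.24  0.59 -1.12]
0.5 0.4 0.06 0.00000 [ 0.43 -0.12  2.44 -0.04  0.32 -1.5 ]
0.5 0.4 0.165 0.00000 [ 0.41 -0.25  2.33 -0.01  0.57 -1.55]
0.6 0 0.06 0.00000 [ 0.62 -0.1   2.46 -0.92  0.42 -0.17]
0.6 0 0.165 0.00000 [ 0.59 -0.25  2.36 -0.59  0.6  -0.56]
0.6 0.2 0.06 0.00000 [ 0.53 -0.14  2.5  -0.74  0.28 -0.58]
0.6 0.2 0.165 0.00000 [ 0.51 -0.28  2.38 -0.37  0.49 -0.99]
0.6 0.4 0.06 0.00000 [ 0.43 -0.15  2.51 -0.1   0.19 -1.45]
0.6 0.4 0.165 0.00000 [ 0.41 -0.3   2.39 -0.02  0.45 -1.55]
0.7 0 0.06 0.00000 [ 0.66 -0.11  2.52 -1.25  0.43  0.18]
0.7 0 0.165 0.00000 [ 0.63 -0.28  2.41 -0.81  0.56 -0.34]
0.7 0.2 0.06 0.00025 [ 0.56 -0.15  2.54 -1.16  0.25 -0.14]
0.7 0.2 0.165 0.00000 [ 0.53 -0.32  2.45 -0.56  0.4  -0.79]
0.7 0.4 0.06 0.00105 [ 0.43 -0.16  2.54 -0.21  0.11 -1.33]
0.7 0.4 0.165 0.00000 [ 0.41 -0.34  2.46 -0.03  0.32 -1.54]
0.8 0 0.06 0.00377 [ 0.68 -0.1   2.52 -1.28  0.46  0.23]
0.8 0 0.165 0.00000 [ 0.68 -0.29  2.47 -1.06  0.54 -0.07]
0.8 0.2 0.06 0.00607 [ 0.59 -0.14  2.54 -1.28  0.3   0.01]
0.8 0.2 0.165 0.00000 [ 0.56 -0.35  2.51 -0.88  0.33 -0.47]
0.8 0.4 0.06 0.00990 [ 0.44 -0.16  2.54 -0.31  0.1  -1.23]
0.8 0.4 0.165 0.00000 [ 0.41 -0.37  2.52 -0.05  0.19 -1.51]
```

```bash
cat >> w.py <<'E'
def goal(p1,T=.6,yaw=0,n=1):
    M,p=st(); G=Q.from_euler('z',yaw)*Q.from_euler('y',np.pi-T)
    print('turn',((Q.from_matrix(M).inv()*G).as_rotvec()/.5).round(3),'shift(now axes)',(M.T@(np.array(p1)-p)/.1).round(3),'shift(goal axes)',(G.inv().apply(np.array(p1)-p)/.1).round(3))
E
python3 -c "
from w import *
goal([.445,.2095,.12])"
```

```text
q [ 0.52 -0.26  2.56 -1.12  0.22 -0.27] F [ 0.7 -0.6  0.4]
[[-0.7   -0.242  0.672]
 [-0.184  0.97   0.158]
 [-0.69  -0.013 -0.724]] [0.4705 0.2203 0.1151]
turn [0.287 0.324 0.397] shift(now axes) [ 0.165 -0.044 -0.224] shift(goal axes) [ 0.183 -0.108 -0.185]
```

>>> play_rows(
  moves=[
    [[0.096, 0.108, 0.132, 0, 0, 0, 0], [0.096, 0.108, 0.132, 0, 0, 0, 0], [0.096, 0.108, 0.132, 0, 0, 0, 0], [0, 0, 0, 0.183, -0.108, -0.185, 0], [0, 0, 0, 0, 0, 0, 0]],
  ],
)

```text
time: 6.72
tool_pos: [0.4405, 0.2096, 0.1168]
tcp_rot: [0.001, 2.548, -0.004]
wrist_force: [0.5, 0.1, -1.2]
width: -0.002
grip_force: 0.0
```

```bash
python3 -c "
from w import *
goal([.450,.2095,.06])"
```

```text
q [ 0.63 -0.25  2.47 -0.71  0.54 -0.39] F [ 0.5  0.1 -1.2]
[[-0.829  0.001  0.559]
 [-0.     1.    -0.003]
 [-0.559 -0.003 -0.829]] [0.4405 0.2096 0.1168]
turn [-0.006 -0.013  0.001] shift(now axes) [0.238 0.001 0.524] shift(goal axes) [ 0.242 -0.001  0.522]
```

Good and within limits. Down in front of the lever tip.

>>> play_rows(
  moves=[
    [[0, 0, 0, 0.12, 0, 0.26, 0], [0, 0, 0, 0.12, 0, 0.26, 0], [0, 0, 0, 0, 0, 0, 0]],
  ],
)

```text
time: 6.97
tool_pos: [0.4485, 0.208, 0.0556]
tcp_rot: [-0.003, 2.552, -0.007]
wrist_force: [-0.9, -0.6, -0.2]
width: -0.003
grip_force: 0.0
```

```bash
python3 - <<'E'
from w import *
goal([.474,.2095,.058])
c=shot('scene','sc4'); cv2.imwrite('pics/crop4.png',cv2.resize(c['image'][150:270,330:450,::-1],None,fx=5,fy=5,interpolation=cv2.INTER_CUBIC))
# path of contact tip: TCP so that finger front edge (at 18mm behind corner) holds the lever's lower tip corner
T=.6; z=np.array([np.sin(T),-np.cos(T)]); x=np.array([-np.cos(T),-np.sin(T)])
for th in (1.65,1.5,1.35,1.2,1.05,.9,.75,.6,.45,.3,.15,0):
    s=np.clip((th-.6)/.9,0,1)   # sliding from the edge to the tip corner
    r=.1-.012*(1-s); b=.018*s
    cpt=np.array([.577-r*np.sin(th)-.007*np.cos(th), .097+r*np.cos(th)-.007*np.sin(th)])
    print(th,(cpt+z*b+x*.011).round(4))
E
```

```text
q [ 0.61 -0.11  2.5  -0.95  0.41 -0.14] F [-0.9 -0.6 -0.2]
[[-0.831 -0.     0.556]
 [-0.003  1.    -0.005]
 [-0.556 -0.006 -0.831]] [0.4485 0.208  0.0556]
turn [-0.009 -0.021  0.007] shift(now axes) [-0.226  0.015  0.122] shift(goal axes) [-0.225  0.015  0.124]
1.65 [0.479 0.061]
1.5 [0.4778 0.076 ]
1.35 [0.4792 0.093 ]
1.2 [0.4827 0.1091]
1.05 [0.488  0.1241]
0.9 [0.4949 0.1375]
0.75 [0.5031 0.1494]
0.6 [0.5125 0.1595]
0.45 [0.5233 0.167 ]
0.3 [0.5352 0.1728]
0.15 [0.5478 0.1768]
0 [0.5609 0.1788]
```

View pics/crop4.png

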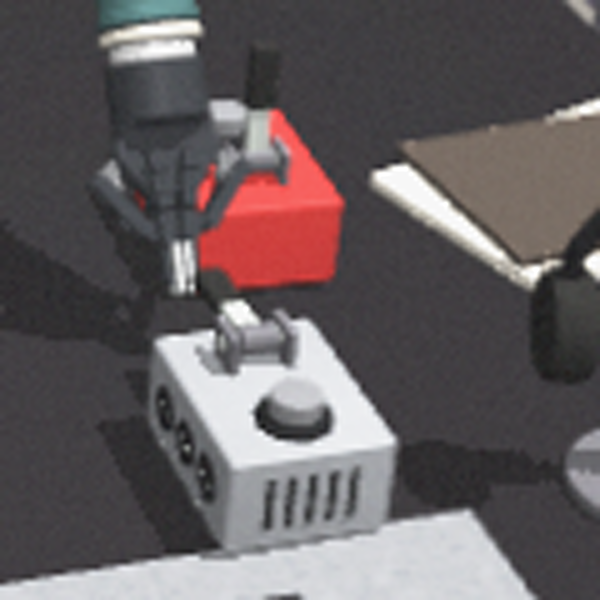

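The fingertip (182,285) is in line just in front of the lever's grip end (207,283), slightly below it. Going under it and lifting.

>>> play_rows(
  moves=[
    [[0, 0, 0, -0.23, 0.015, 0.106, 0], [0, 0, 0, 0, 0, 0, 0], [0, 0, 0, -0.127, 0, -0.112, 0], [0, 0, 0, -0.106, 0, -0.133, 0], [0, 0, 0, 0, 0, 0, 0]],
  ],
)

```text
time: 7.43
tool_pos: [0.48, 0.2113, 0.0993]
tcp_rot: [0.002, 2.547, 0.0]
wrist_force: [-10.3, 0.4, 0.4]
width: -0.004
grip_force: 4.2
```

```bash
python3 - <<'E'
from w import *
goal([.4827,.2095,.1091])
c=shot('scene','sc5'); cv2.imwrite('pics/crop5.png',cv2.resize(c['image'][150:270,330:450,::-1],None,fx=5,fy=5,interpolation=cv2.INTER_CUBIC))
E
```

```text
q [ 0.57 -0.14  2.43 -0.76  0.45 -0.38] F [-10.3   0.4   0.4]
[[-0.828  0.001  0.561]
 [ 0.001  1.    -0.   ]
 [-0.561  0.001 -0.828]] [0.48   0.2113 0.0993]
turn [-0.    -0.01  -0.003] shift(now axes) [-0.077 -0.018 -0.066] shift(goal axes) [-0.077 -0.018 -0.066]
```

View pics/crop5.png

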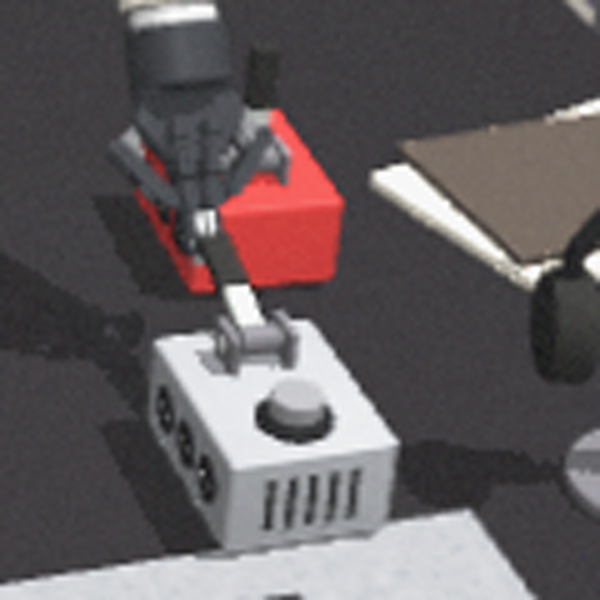

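The lever is riding up on the fingertip (contact at 205,255). The horizontal push is high (10 N), so I'll go more straight up.

>>> play_rows(
  moves=[
    [[0, 0, 0, -0.05, -0.01, -0.11, 0], [0, 0, 0, -0.06, 0, -0.1, 0]],
  ],
)

```text
time: 7.65
tool_pos: [0.4767, 0.2099, 0.1212]
tcp_rot: [-0.001, 2.548, -0.001]
wrist_force: [0.1, 0.3, -0.9]
width: -0.006
grip_force: 0.1
```

```bash
cat > lev.py <<'E'
from w import *
def lever():
    s=shot('scene','tmp')
    P=[pt(s,u,v) for u in range(340,400) for v in range(170,225)]
    g=np.array([p for p in P if p is not None and abs(p[1]-.2095)<.014 and p[0]<.575 and p[2]>.06 and .03<np.hypot(p[0]-.577,p[2]-.097)<.101])
    th=np.arctan2(.577-g[:,0],g[:,2]-.097)
    print('n',len(g),'theta quartiles (upper face)',np.quantile(th,[.1,.25,.5,.75,.9]).round(2), 'max r',np.hypot(g[:,0]-.577,g[:,2]-.097).max().round(3))
if __name__=='__main__':
    st(); lever()
E
python3 lev.py
```

```text
q [ 0.57 -0.19  2.42 -0.68  0.5  -0.47] F [ 0.1  0.3 -0.9]
[[-0.829 -0.001  0.559]
 [-0.001  1.    -0.001]
 [-0.559 -0.001 -0.829]] [0.4767 0.2099 0.1212]
n 111 theta quartiles (upper face) [0.91 0.98 1.04 1.08 1.11] max r 0.1
```

>>> play_rows(
  moves=[
    [[0, 0, 0, -0.08, 0, -0.025, 0], [0, 0, 0, -0.08, 0, -0.025, 0]],
  ],
)

```text
time: 7.87
tool_pos: [0.4839, 0.2092, 0.1318]
tcp_rot: [0.002, 2.554, -0.002]
wrist_force: [-29.5, 1.5, 10.5]
width: 0.001
grip_force: 15.7
```

```bash
python3 lev.py
```

```text
q [ 0.56 -0.2   2.39 -0.64  0.52 -0.52] F [-29.5   1.5  10.5]
[[-0.832  0.002  0.555]
 [ 0.001  1.    -0.002]
 [-0.555 -0.001 -0.832]] [0.4839 0.2092 0.1318]
n 118 theta quartiles (upper face) [0.86 0.9  0.94 0.98 1.01] max r 0.101
```

The contact has slipped to the lever's end face and is pushing axially at 30 N. I'll back off at once.

>>> play_rows(
  moves=[
    [[0, 0, 0, 0.2, 0, -0.13, 0], [0, 0, 0, 0.15, 0, 0.1, 0], [0, 0, 0, 0.15, 0, 0.15, 0], [0, 0, 0, 0.1, 0, 0.15, 0], [0, 0, 0, 0, 0, 0, 0]],
  ],
)

```text
time: 8.33
tool_pos: [0.452, 0.2094, 0.0758]
tcp_rot: [-0.003, 2.549, -0.003]
wrist_force: [-0.8, 0.0, -1.2]
width: 0.002
grip_force: 0.0
```

```bash
python3 - <<'E'
from lev import *
st(); lever(); c=load('tmp'); c0=load('sc3')
# box shift: compare box image patch in scene before/after
def top(c):
    P=[pt(c,u,v) for u in range(355,412) for v in range(205,262)]
    q=np.array([p for p in P if p is not None and .072<p[2]<.086 and p[0]>.53]); return cv2.minAreaRect((q[:,:2]*1000).astype(np.float32))
print(top(c0),top(c))
g=[cv2.cvtColor(k['image'],cv2.COLOR_RGB2GRAY) for k in (c0,c)]
r=cv2.matchTemplate(g[1][205:270,350:425],g[0][222:260,372:412],cv2.TM_CCOEFF_NORMED);print(cv2.minMaxLoc(r))
cv2.imwrite('pics/crop6.png',cv2.resize(c['image'][150:270,330:450,::-1],None,fx=5,fy=5,interpolation=cv2.INTER_CUBIC))
E
```

```text
q [ 0.61 -0.15  2.49 -0.85  0.44 -0.25] F [-0.8  0.  -1.2]
[[-0.83  -0.001  0.558]
 [-0.003  1.    -0.002]
 [-0.558 -0.003 -0.83 ]] [0.452  0.2094 0.0758]
n 71 theta quartiles (upper face) [1.42 1.47 1.5  1.54 1.6 ] max r 0.095
((614.2674560546875, 212.86476135253906), (122.2605209350586, 160.5944061279297), 89.5079345703125) ((616.910888671875, 213.07241821289062), (162.52517700195312, 124.40230560302734), 0.36975038051605225)
(-0.26677483320236206, 0.9544832110404968, (17, 27), (22, 18))
```

View pics/crop6.png

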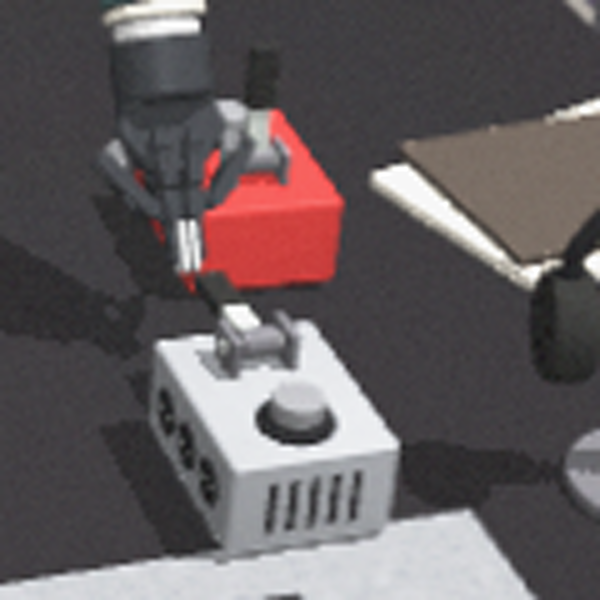

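The lever fell back level (θ≈1.6) and the box has moved only about 2–3 mm. I'll retry with the finger deeper under the lever, following the tip's arc more closely.

```bash
cat > path.py <<'E'
from w import *
T=.6; z=np.array([np.sin(T),-np.cos(T)]); x=np.array([-np.cos(T),-np.sin(T)])
def tcp(th,px=.5795,h=.011):
    b=.035
    if th>=T: c=np.array([px-.1*np.sin(th)-.007*np.cos(th),.097+.1*np.cos(th)-.007*np.sin(th)])+z*b
    else: c=np.array([px-.065*np.sin(th)-.007*np.cos(th),.097+.065*np.cos(th)-.007*np.sin(th)])
    return c+x*h
if __name__=='__main__':
    M,p=st(); pp=p[[0,2]]; B=np.array([x,z])
    for t in (1.65,1.5,1.35,1.2,1.05,.9,.75,.6,.45,.3,.15,.05):
        n=tcp(t); print(t,n.round(4),(B@(n-pp)*10).round(3)); pp=n
E
python3 path.py
```

```text
q [ 0.61 -0.15  2.48 -0.85  0.44 -0.25] F [ 0.2 -0.1  0.3]
[[-0.829 -0.002  0.559]
 [-0.003  1.    -0.001]
 [-0.559 -0.002 -0.829]] [0.453  0.21   0.0773]
1.65 [0.4911 0.047 ] [-0.143  0.464]
1.5 [0.4899 0.062 ] [-0.075 -0.13 ]
1.35 [0.4911 0.077 ] [-0.094 -0.117]
1.2 [0.4944 0.0916] [-0.11  -0.102]
1.05 [0.5    0.1056] [-0.124 -0.084]
0.9 [0.5075 0.1186] [-0.136 -0.065]
0.75 [0.5169 0.1303] [-0.144 -0.044]
0.6 [0.5279 0.1405] [-0.149 -0.022]
0.45 [0.5358 0.1463] [-0.098 -0.003]
0.3 [0.5445 0.1508] [-0.097  0.012]
0.15 [0.5538 0.154 ] [-0.094  0.026]
0.05 [0.5602 0.1554] [-0.06   0.025]
```

>>> play_rows(
  moves=[
    [[0, 0, 0, 0, 0, 0.3, 0], [0, 0, 0, 0, 0, 0.16, 0], [0, 0, 0, -0.11, 0, 0, 0], [0, 0, 0, -0.06, 0, -0.05, 0], [0, 0, 0, 0, 0, 0, 0]],
  ],
)

```text
time: 8.8
tool_pos: [0.4913, 0.2102, 0.0544]
tcp_rot: [0.001, 2.547, -0.001]
wrist_force: [-3.9, 0.5, -0.7]
width: -0.001
grip_force: 2.0
```

```bash
python3 -c "
from lev import *
st();lever()"
```

```text
q [ 0.55 -0.03  2.44 -0.97  0.36 -0.16] F [-3.9  0.5 -0.7]
[[-0.828  0.001  0.56 ]
 [ 0.001  1.    -0.001]
 [-0.56  -0.    -0.828]] [0.4913 0.2102 0.0544]
n 112 theta quartiles (upper face) [1.41 1.46 1.51 1.77 1.89] max r 0.101
```

>>> play_rows(
  moves=[
    [[0, 0, 0, -0.05, 0, -0.1, 0], [0, 0, 0, -0.06, 0, -0.1, 0]],
  ],
)

```text
time: 9.02
tool_pos: [0.4887, 0.2101, 0.0768]
tcp_rot: [-0.001, 2.547, -0.002]
wrist_force: [-0.9, -0.1, -1.9]
width: -0.0
grip_force: 0.9
```

>>> play_rows(
  moves=[
    [[0, 0, 0, -0.09, 0, -0.1, 0]],
  ],
)

```text
time: 9.1
tool_pos: [0.4905, 0.2103, 0.0905]
tcp_rot: [-0.001, 2.547, -0.001]
wrist_force: [0.3, -1.0, -1.6]
width: 0.004
grip_force: 0.9
```

```bash
python3 -c "
from lev import *
st();lever()"
```

```text
q [ 0.55 -0.11  2.42 -0.79  0.43 -0.36] F [ 0.3 -1.  -1.6]
[[-0.829 -0.001  0.56 ]
 [-0.001  1.    -0.   ]
 [-0.56  -0.001 -0.829]] [0.4905 0.2103 0.0905]
n 125 theta quartiles (upper face) [1.03 1.08 1.14 1.21 1.42] max r 0.101
```

>>> play_rows(
  moves=[
    [[0, 0, 0, -0.14, 0, -0.09, 0]],
  ],
)

```text
time: 9.23
tool_pos: [0.4959, 0.21, 0.1043]
tcp_rot: [-0.001, 2.549, -0.001]
wrist_force: [-5.7, 1.9, -0.8]
width: 0.006
grip_force: 2.4
```

>>> play_rows(
  moves=[
    [[0, 0, 0, -0.135, 0, -0.066, 0]],
  ],
)

```text
time: 9.32
tool_pos: [0.5039, 0.2103, 0.1184]
tcp_rot: [-0.001, 2.548, -0.0]
wrist_force: [-4.8, -1.1, 0.1]
width: 0.0
grip_force: 2.3
```

>>> play_rows(
  moves=[
    [[0, 0, 0, -0.14, 0, -0.05, 0]],
  ],
)

```text
time: 9.4
tool_pos: [0.5132, 0.2104, 0.1309]
tcp_rot: [-0.001, 2.547, -0.0]
wrist_force: [-3.3, -0.0, -0.5]
width: 0.0
grip_force: 1.5
```

```bash
python3 -c "
from lev import *
st();lever()"
```

```text
q [ 0.52 -0.14  2.35 -0.64  0.48 -0.55] F [-3.3 -0.  -0.5]
[[-0.828 -0.001  0.56 ]
 [-0.001  1.     0.   ]
 [-0.56  -0.    -0.828]] [0.5132 0.2104 0.1309]
n 152 theta quartiles (upper face) [0.57 0.62 0.66 0.72 0.89] max r 0.1
```

>>> play_rows(
  moves=[
    [[0, 0, 0, -0.164, 0, -0.022, 0]],
  ],
)

```text
time: 9.53
tool_pos: [0.5248, 0.2102, 0.1406]
tcp_rot: [-0.001, 2.548, -0.0]
wrist_force: [-3.2, 1.0, -0.3]
width: 0.003
grip_force: 1.7
```

>>> play_rows(
  moves=[
    [[0, 0, 0, -0.135, 0, -0.03, 0]],
  ],
)

```text
time: 9.62
tool_pos: [0.5348, 0.2102, 0.1507]
tcp_rot: [-0.001, 2.548, -0.001]
wrist_force: [-3.2, 0.9, -7.3]
width: -0.003
grip_force: 3.4
```

>>> play_rows(
  moves=[
    [[0, 0, 0, -0.11, 0, -0.02, 0]],
  ],
)

```text
time: 9.7
tool_pos: [0.5422, 0.2098, 0.1576]
tcp_rot: [-0.0, 2.55, -0.002]
wrist_force: [-3.5, 0.8, -5.4]
width: -0.002
grip_force: 2.5
```

```bash
python3 -c "
from lev import *
st();lever()"
```

```text
q [ 0.48 -0.13  2.28 -0.55  0.52 -0.67] F [-3.5  0.8 -5.4]
[[-0.83   0.     0.558]
 [-0.     1.    -0.001]
 [-0.558 -0.001 -0.83 ]] [0.5422 0.2098 0.1576]
n 155 theta quartiles (upper face) [0.17 0.2  0.23 0.28 0.46] max r 0.101
```

>>> play_rows(
  moves=[
    [[0, 0, 0, -0.05, 0, 0.02, 0], [0, 0, 0, -0.05, 0, 0.02, 0]],
  ],
)

```text
time: 9.92
tool_pos: [0.5538, 0.2106, 0.1612]
tcp_rot: [-0.001, 2.546, -0.0]
wrist_force: [-4.0, -0.5, 3.6]
width: 0.0
grip_force: 2.3
```

>>> play_rows(
  moves=[
    [[0, 0, 0, -0.035, 0, 0.018, 0]],
  ],
)

```text
time: 10.0
tool_pos: [0.5583, 0.2107, 0.1621]
tcp_rot: [-0.002, 2.545, 0.0]
wrist_force: [-3.8, -0.5, 2.1]
width: -0.001
grip_force: 1.5
```

```bash
python3 -c "
from lev import *
st();lever()"
```

```text
q [ 0.47 -0.11  2.26 -0.54  0.51 -0.69] F [-3.8 -0.5  2.1]
[[-0.828 -0.001  0.561]
 [-0.001  1.     0.   ]
 [-0.561 -0.    -0.828]] [0.5583 0.2107 0.1621]
n 68 theta quartiles (upper face) [0.03 0.04 0.15 0.3  0.35] max r 0.101
```

>>> play_rows(
  moves=[
    [[0, 0, 0, -0.017, 0, 0.011, 0]],
  ],
)

```text
time: 10.13
tool_pos: [0.5601, 0.2108, 0.1617]
tcp_rot: [-0.002, 2.546, 0.0]
wrist_force: [-3.7, -0.3, 1.1]
width: -0.0
grip_force: 1.9
```

>>> play_rows(
  moves=[
    [[0, 0, 0, -0.017, 0, 0.011, 0]],
  ],
)

```text
time: 10.22
tool_pos: [0.5621, 0.2109, 0.1617]
tcp_rot: [-0.002, 2.546, 0.0]
wrist_force: [-4.5, -0.6, 2.1]
width: -0.001
grip_force: 1.9
```

>>> play_rows(
  moves=[
    [[0, 0, 0, -0.012, 0, 0.008, 0]],
  ],
)

```text
time: 10.3
tool_pos: [0.5636, 0.2109, 0.1617]
tcp_rot: [-0.002, 2.546, 0.0]
wrist_force: [-4.0, -0.3, 2.4]
width: 0.001
grip_force: 1.9
```

>>> play_rows(
  moves=[
    [[0, 0, 0, -0.012, 0, 0.008, 0]],
  ],
)

```text
time: 10.38
tool_pos: [0.5651, 0.211, 0.1616]
tcp_rot: [-0.002, 2.546, 0.0]
wrist_force: [-3.5, -0.8, 3.0]
width: -0.002
grip_force: 1.9
```

>>> play_rows(
  moves=[
    [[0, 0, 0, -0.012, 0, 0.008, 0]],
  ],
)

```text
time: 10.47
tool_pos: [0.5665, 0.211, 0.1616]
tcp_rot: [-0.002, 2.546, 0.0]
wrist_force: [-3.1, 0.1, 2.7]
width: 0.0
grip_force: 1.9
```

>>> play_rows(
  moves=[
    [[0, 0, 0, -0.012, 0, 0.008, 0]],
  ],
)

```text
time: 10.55
tool_pos: [0.5679, 0.2109, 0.1615]
tcp_rot: [-0.002, 2.546, 0.0]
wrist_force: [-3.5, -0.6, 3.5]
width: -0.003
grip_force: 1.9
```

```bash
cat > chk.py <<'E'
from lev import *
st(); lever(); c=load('tmp')
P=[pt(c,u,v) for u in range(355,412) for v in range(205,262)]
q=np.array([p for p in P if p is not None and .072<p[2]<.086 and p[0]>.53]); print('box',cv2.minAreaRect((q[:,:2]*1000).astype(np.float32)),'(was 614.3,212.9)')
b=np.array([p for p in P if p is not None and .095<p[2]<.12 and p[0]>.625]);print('btn',np.median(b,0),np.quantile(b[:,2],[.5,.9]))
P=[pt(c,u,v) for u in range(340,400) for v in range(150,225)]
for z in (.13,.145,.16,.175,.19):
    g=np.array([p for p in P if p is not None and abs(p[1]-.2095)<.012 and abs(p[2]-z)<.007 and .5<p[0]<.62])
    if len(g): print('z',z,'x max/med',g[:,0].max().round(4),np.median(g[:,0]).round(4))
E
python3 chk.py
```

```text
q [ 0.46 -0.09  2.24 -0.54  0.5  -0.71] F [-3.5 -0.6  3.5]
[[-0.828 -0.002  0.561]
 [-0.002  1.     0.001]
 [-0.561 -0.    -0.828]] [0.5679 0.2109 0.1615]
n 41 theta quartiles (upper face) [0.12 0.16 0.2  0.24 0.28] max r 0.1
box ((617.2720947265625, 212.53170776367188), (159.5104217529297, 122.89137268066406), 0.0869605615735054) (was 614.3,212.9)
btn [0.66277171 0.2112304  0.10399629] [0.10399629 0.1058306 ]
z 0.13 x max/med 0.5873 0.5845
z 0.145 x max/med 0.5867 0.5845
z 0.16 x max/med 0.5894 0.5871
z 0.175 x max/med 0.5888 0.584
z 0.19 x max/med 0.5895 0.5648
```

>>> play_rows(
  moves=[
    [[0, 0, 0, -0.012, 0, 0.008, 0]],
  ],
)

```text
time: 10.68
tool_pos: [0.5689, 0.2109, 0.1614]
tcp_rot: [-0.002, 2.547, 0.0]
wrist_force: [-14.4, 0.8, 10.8]
width: -0.001
grip_force: 7.1
```

>>> play_rows(
  moves=[
    [[0, 0, 0, -0.012, 0, 0.008, 0]],
  ],
)

```text
time: 10.77
tool_pos: [0.5697, 0.2108, 0.1613]
tcp_rot: [-0.001, 2.548, -0.0]
wrist_force: [-23.5, 1.1, 16.7]
width: 0.001
grip_force: 11.7
```

Reached the back stop. I'll back off now.

>>> play_rows(
  moves=[
    [[0, 0, 0, 0.02, 0, -0.013, 0], [0, 0, 0, 0.02, 0, -0.013, 0], [0, 0, 0, 0.05, 0, -0.03, 0], [0, 0, 0, 0.15, 0, -0.1, 0], [0, 0, 0, 0.3, 0, -0.2, 0]],
  ],
)

```text
time: 11.18
tool_pos: [0.5079, 0.2111, 0.1617]
tcp_rot: [-0.0, 2.544, 0.001]
wrist_force: [-1.0, 0.6, -0.4]
width: 0.001
grip_force: 0.0
```

>>> play_rows(
  moves=[
    [[0, 0, 0, 0.1, 0, -0.3, 0], [0, 0, 0, 0, 0, -0.3, 0], [0, 0, 0, 0, 0, 0, 0], [0, 0, 0, 0, 0, 0, 0]],
  ],
)

```text
time: 11.52
tool_pos: [0.4646, 0.2117, 0.207]
tcp_rot: [-0.003, 2.542, 0.004]
wrist_force: [-0.1, -0.8, -0.1]
width: -0.002
grip_force: 0.0
```

```bash
python3 chk.py; python3 - <<'E'
from h import *
c=load('tmp'); cv2.imwrite('pics/crop7.png',cv2.resize(c['image'][130:280,220:480,::-1],None,fx=3,fy=3,interpolation=cv2.INTER_CUBIC))
E
```

```text
q [ 0.59 -0.34  2.35 -0.51  0.69 -0.65] F [-0.1 -0.8 -0.1]
[[-0.826 -0.003  0.564]
 [-0.001  1.     0.004]
 [-0.564  0.002 -0.826]] [0.4646 0.2117 0.207 ]
n 28 theta quartiles (upper face) [0.03 0.03 0.05 0.1  0.15] max r 0.1
box ((617.9051513671875, 211.8599853515625), (160.66409301757812, 124.1313247680664), 0.014589259400963783) (was 614.3,212.9)
btn [0.66074809 0.21091485 0.10397258] [0.10397258 0.10553369]
z 0.13 x max/med 0.5833 0.5813
z 0.145 x max/med 0.5836 0.5808
z 0.16 x max/med 0.5824 0.5792
z 0.175 x max/med 0.5805 0.5768
z 0.19 x max/med 0.5796 0.5748
```

View pics/crop7.png

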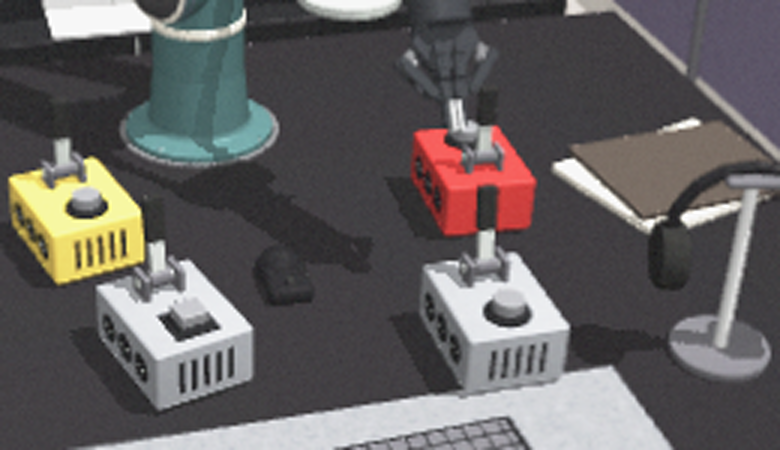

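The round box's lever stands upright on its catch at (486,215) with no finger near it (θ≈0.1). The button at (509,300) is out, and the box has shifted about 3 mm. Nothing else has moved, so I'm handing in.

```bash
python3 -c "
from workcell import bot
print(bot.finish_job())"
```

```text
the job is handed in; nothing more can be done
None
```

I pressed the round box's test button, the lever dropped fully by itself, and on the second try I lifted it back onto its catch; it stayed up with the button out. The first lift slipped and the fingers pushed on the lever with up to about 30 N, but the box only slid about 3 mm. The job is handed in, but no verdict came back.

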